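# Lock a jar into the over-centre clamp fixture

### The arm

A 6-joint arm with a two-finger parallel gripper is mounted at the origin on a cart in front of the work surface, level with it; the furniture and walls round the work are solid. World frame = base frame: x ahead of the robot, y to its left, z up, the work surface at z = 0. Lengths are in m, angles in rad, forces in N, time in s.
With the tool pointing down it reaches from about 0.375 to 0.975 m from the base axis. Payload 3.8 kg.
Tool frame: the origin (TCP) lies at the very end of the fingers, on their centre line; the grasp point (between the pads) lies manip.grip_depth behind it (manip.grip_depth is the distance from the TCP to the grasp point, in m); z points along the fingers, y is the line along which they close (so a half turn about z gives the same grasp; the last joint's range is limited). The gripper opens to 88 mm and grips with 3 to 60 N. Pads are 18 mm wide; open, the fingers measure 123 mm over their backs; the gripper's body (75 mm by 187 mm) begins 45 mm behind the grasp point.
Start: joints at [1.104, 0.264, 1.604, -0, 1.274, -0.037], TCP at [0.281, 0.614, 0.239] pointing down, gripper open.
Joint ranges: [-2.63, 2.63], [-0.94, 2.18], [0.31, 2.57], [-1.31, 4.45], [0, 2.66], [-2.55, 2.55]. Speed limits (rad/s): [2.57, 2.57, 3.14, 3.14, 3.14, 3.14].

### API

Orientations are given as a rotation vector (axis times angle).
In Python, from cell import status, eyes, manip gives the robot as it stands.
- The arm moves only by the tool play_rows, never from a script. Its argument "targets" is a list of rows, each an object with "xyz": the shift along the tool's x, y, z in m, a list of three; "roll": the turn about the tool's z in rad. A call has 1 to 8 rows; each row is the pose to reach, as a shift and turn from the pose commanded when the call began, along the tool's axes at that moment; what a row does not reach only later rows make up. A row lasts 1/8 s, in which the tool goes at most 62.5 mm and 10.7 degrees, less where a joint would pass 70% of its speed; a pose out of reach is approached as far as the arm can. A call with a gripper value outside its range is refused whole. "fingers" is the opening, from 0 (shut) to 1 (fully open), set as the call begins (left out, the last holds). The fingers move at their own pace and stop on an object; "force" is the grip in N (left out, the last holds). Time passes only in rows, so rows that repeat a pose let the fingers close. It gives the time, the measured TCP pose, the force, the opening and the grip force at its end, in the units of the state.
- status.observe(): the state, without advancing time (a new reading comes with each control period).
- eyes.grab_frame(name): name is "scene" or "side" or "wrist"; returns the picture (400x640x3 uint8, red, green, blue); there is no depth.
- eyes.camera_model(name): a dict with "vfov" (degrees; the focal length in pixels is half the picture's height over the tangent of half this angle, whatever the lens; pixels are square), "cx", "cy" (the principal point, pixels), "rvec" (rotation vector, rad) and "tvec" (3), from world to camera coordinates, as OpenCV has them. Camera axes: x right, y down, z forward; pixel columns grow to the right and rows downward; lengths in m; the calibration is good to about 2 mm. A picture is of the moment at which its call begins: read the wrist's pose just before it. camera_model takes no time and is no camera call; for the wrist camera it gives the pose at the moment of the call.
- manip.close_job(): hands the job in; it is judged then, once.
Trained networks look in the newest picture that a camera, given by its name, has taken for a name from the list of things; names that differ only in an ending like _2 or _b are one class to them, and where a whole thing is asked for, a point or a joint stands for the part that bears it (a point fixed in the world has none). Each returns a list of dicts, best first, with "conf" (0 to 1); they miss things now and then, are a little off and sometimes report something else, mostly with a low value. They report only what shows in the picture. A call takes as long as a camera call. They do not tell look-alikes from the thing itself.
- eyes.spot_in(camera, label): "point" ([x, y, z] in m, in the coordinates of the camera as it stood for that picture, good to about 4 mm: the middle of the surface that is visible of it).
The state is a dict: "time": time; "q": joint angles; "qd": joint speeds; "tau": joint torques, N m; "eef_pos": TCP position; "orientation": TCP orientation; "contact_force": force on the tool from outside, world axes, zero at the start; "wrist_torque": the same for the moment, N m; "gripper_width": opening from 0.0 (shut) to 1.0 (fully open); "grip_force": force on a finger pad.
Only numpy, scipy, OpenCV 4.12 (cv2) and the standard library are available. Lean on these libraries where they do the work, as an engineer would, in place of code of your own. Each camera call takes 0.05 s, during which the arm holds its last target. There are 200 camera calls.

### The job

Push the jar that stands in the clamping fixture's channel along the channel until it rests fully home against the stop. Then push the clamp's lever over past its dead point, so that it snaps down into lock and the rubber foot presses on the jar's cap. Only push with the fingers: do not lift or tip the jar, and leave the things standing round the fixture alone.

Things in the scene. Friction and masses are not known exactly. Their poses are not given: they have to be found in the camera images.
- fixture: Fixed aluminium plate 230 x 85 x 8 mm with a channel and a toggle clamp. Origin on the worktop under the jar's axis when the jar is home. x (level) runs along the channel, open end to stop; z up. Channel floor z = 8; side walls inside at y = -26.5 and 26.5, tops z = 22, x = -100 to 24; stop face x = 24, top z = 38; behind it the clamp's steel cheeks, x = 43 to 106, y within 22, top z = 120 (mm).
- jar_mid (a point): Centre (half-way up) of the jar to clamp: round screw-cap jar, 47 mm diameter, 83 mm high, 0.08 to 0.17 kg, upright and loose in the fixture's channel, 35 to 75 mm short of home. Its wall is straight up to 60 mm above its foot. Push it low, 25 to 35 mm above its foot, or it may tip. It slides with under 2 N. Its z axis is the jar's axis.
- pivot (a point): Centre of the clamp lever's hinge, at x = 90 mm, y = 0, z = 112 mm in the fixture's frame; the hinge line is the fixture's y axis.
- lever_push (a point): The point to push on the lever: on the upper face (the one that looks up and towards the jar) of the grey plastic grip, 88 mm out from the hinge line; moves with the lever. The grip is 24 mm wide, 12 mm thick, from 48 to 110 mm out from the hinge.
- clamp_lever (a joint): Lever angle, rad. 0 = open: it rises 63 degrees above level, leaning away from the jar. Grows as it is pushed away from the jar and down, to 1.10 = locked: level, along the fixture's +x. A spring drives it back to open below the dead point (about 0.65) and on into lock above it. About 9 N at the push point, square to the lever, start it; the force falls towards the dead point.
- clamp_foot: Rubber foot, 18 mm diameter, on the clamp arm; origin at the centre of its lower face. The lever drives the arm: upright while open (fixture x = 25 to 75 mm, up to z = 190 mm), it swings down towards -x over the jar. Locked, the sprung foot presses on the cap of a jar that is home with about 3 N.
- other_jar: Bystander: a like jar (47 mm diameter, 83 mm high) on the worktop beside the fixture. Origin under its centre.
- sample_vial: Bystander: glass vial with cap, 21 mm diameter, 45 mm high, on the worktop beside the fixture. Origin under its centre.
- brass_weight: Bystander: brass weight, 25 mm diameter, 41 mm high, on the worktop beside the fixture. Origin under its centre.
- timer: Bystander: flat timer 62 x 64 x 18 mm on the worktop beside the fixture. Origin under its centre.
Not all that is in view belongs to the job. Leave any green or yellow look-alike of the part that bears jar_mid alone.

How it is judged:
By the outcome, as a careful person would: the job done as asked, in the order asked, and still so for the second after the job is handed in, with the robot touching nothing.
It also fails if it takes over 48 s, if anything falls off the work surface, if the arm or the gripper's body presses on something with over 40 N, if the wrist force passes 120 N, or if a joint passes its speed limit or range.

## Working session

There is one attempt and no reset: what is moved stays moved. The work goes in short steps, Python scripts to look and compute and a tool call to move; the robot and the scene stay as the last step left them, time stands still between calls to the robot, and variables do not carry over. Pictures are saved under pics/ and viewed, at most 10 in all, crops included, and the job is handed in when it is done.

Besides the shell and the picture viewer there is one more tool, called after "Call:" as name([rows], argument=value, ...), one row to a line, values as JSON. play_rows: Moves the arm, as the interface text tells. Its arguments: {"type":"object","properties":{"targets":{"type":"array","items":{"type":"object","properties":{"xyz":{"type":"array","items":{"type":"number"}},"roll":{"type":"number"}}}},"fingers":{"type":"number"},"force":{"type":"number"}},"required":["targets"]}

```bash
mkdir -p pics; cat > h.py <<'E'
import numpy as np, cv2
from cell import status, eyes, manip
def cam(n):
    m=eyes.camera_model(n); R=cv2.Rodrigues(np.array(m['rvec'],float))[0]; t=np.array(m['tvec'],float)
    return R,t,200/np.tan(np.radians(m['vfov'])/2),m['cx'],m['cy']
def toworld(n,p):
    R,t,*_=cam(n); return R.T@(np.array(p)-t)
def proj(n,w):
    R,t,f,cx,cy=cam(n); p=R@np.array(w)+t; return np.round([cx+f*p[0]/p[2],cy+f*p[1]/p[2]],1)
def ray(n,u,v):
    R,t,f,cx,cy=cam(n); return -R.T@t, R.T@np.array([(u-cx)/f,(v-cy)/f,1])
def onplane(n,u,v,z):
    o,d=ray(n,u,v); return o+d*(z-o[2])/d[2]
E
python3 - <<'E'
from h import *
for n in ("scene","side"):
    im=eyes.grab_frame(n); cv2.imwrite(f"pics/{n}0.png",im[:,:,::-1])
    for l in ("fixture","jar_mid","clamp_lever","clamp_foot","other_jar","sample_vial","brass_weight","timer"):
        for d in eyes.spot_in(n,l)[:3]:
            w=toworld(n,d['point']); print(n,l,round(d['conf'],2),np.round(w,3),proj(n,w))
s=status.observe(); print(s['time'],s['eef_pos'],s['orientation'],manip.grip_depth)
E
```

```text
scene fixture 0.93 [0.539 0.081 0.035] [286.5 261.3]
scene fixture 0.69 [0.547 0.119 0.131] [265.8 225.6]
scene jar_mid 0.8 [ 0.41  -0.095  0.052] [399.  250.3]
scene jar_mid 0.74 [ 0.682 -0.084  0.05 ] [305.4 197. ]
scene jar_mid 0.63 [ 0.533 -0.014  0.058] [325.8 234.6]
scene clamp_lever 0.85 [0.548 0.118 0.132] [266.1 224.4]
scene clamp_lever 0.61 [ 0.637 -0.013  0.069] [293.1 208.9]
scene other_jar 0.49 [ 0.638 -0.012  0.067] [292.5 209.6]
scene other_jar 0.42 [0.432 0.049 0.022] [336.  288.2]
scene sample_vial 0.65 [0.647 0.127 0.03 ] [235.8 246.5]
scene brass_weight 0.64 [0.434 0.049 0.023] [335.5 287.1]
scene timer 0.81 [0.452 0.154 0.018] [284.  310.1]
side fixture 0.55 [0.557 0.035 0.014] [325.  255.8]
side fixture 0.24 [0.658 0.117 0.033] [369.3 225.2]
side jar_mid 0.62 [ 0.441 -0.043  0.069] [262.4 255.9]
side jar_mid 0.59 [ 0.544 -0.042  0.06 ] [320.6 256.7]
side jar_mid 0.59 [ 0.426 -0.126  0.052] [252.2 292.6]
side clamp_lever 0.91 [0.563 0.126 0.175] [323.1 163.3]
side clamp_lever 0.44 [0.558 0.033 0.012] [325.7 257. ]
side other_jar 0.9 [ 0.653 -0.026  0.053] [378.9 252. ]
side sample_vial 0.58 [0.66  0.117 0.031] [370.1 225.8]
side brass_weight 0.69 [0.454 0.041 0.028] [272.4 250.9]
side brass_weight 0.4 [0.555 0.052 0.179] [322.  175.6]
side timer 0.93 [0.465 0.134 0.016] [279.1 233.1]
0.9 [0.28126602 0.61361282 0.23873747] [6.69942041e-01 3.06932317e+00 1.82998026e-05] 0.0187
```

View pics/scene0.png

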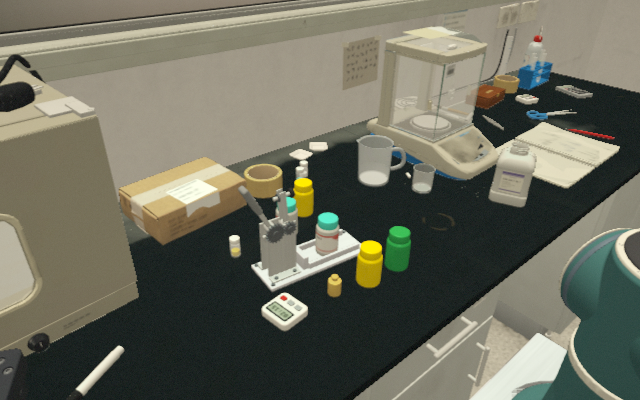

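View pics/side0.png

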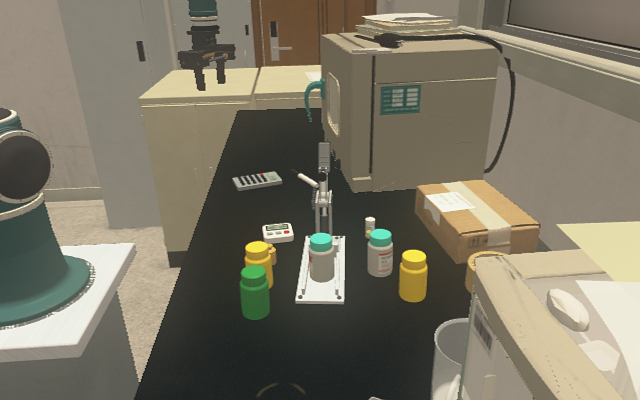

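The scene picture shows the white-capped target candidates:
- teal cap in the channel, scene (327,233), side (321,257)
- teal other_jar outside, scene (287,210), side (380,252)
- yellow, scene (304,197) and (369,264)
- green, scene (398,248)

The one in the channel (teal cap) is the jar. Next is one close crop to check it and to read off the plate corners.

```bash
python3 - <<'E'
import cv2,numpy as np
a=cv2.imread("pics/scene0.png")[175:300,225:375]; b=cv2.imread("pics/side0.png")[135:310,285:355]
a=cv2.resize(a,None,fx=4,fy=4,interpolation=cv2.INTER_CUBIC)[:500]
b=cv2.resize(b,None,fx=2.857,fy=2.857,interpolation=cv2.INTER_CUBIC)[:500]
cv2.imwrite("pics/c.png",np.hstack([a,b]))
E
```

```text
(no output)
```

View pics/c.png

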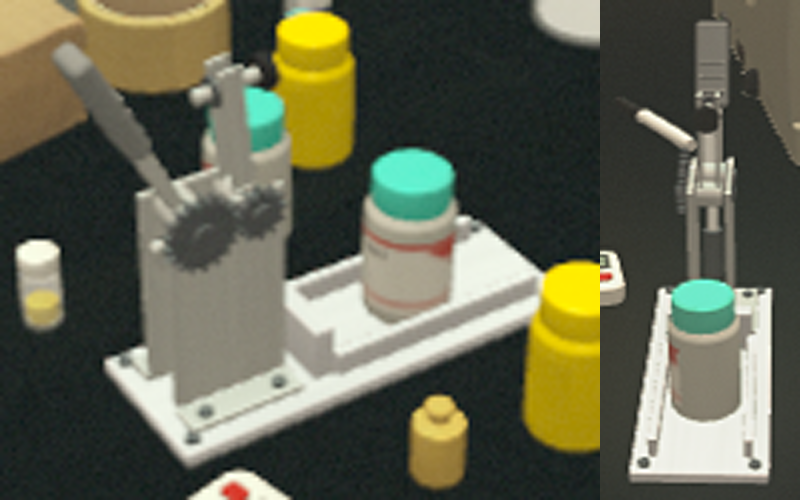

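```bash
cat > fit.py <<'E'
from h import *
from scipy.optimize import least_squares
L=np.radians(63)
def obs(x0):
    x1=x0+.230
    tip=(.090+.108*np.cos(L),0,.112+.108*np.sin(L))
    return [("scene",(x1,-.0425,.008),(251.8,265.5)),("scene",(x1,.0425,.008),(272.5,288.7)),("scene",(x0,-.0425,.008),(345.5,230.5)),
    ("side",(x0,.0425,.008),(295.5,300.8)),("side",(x0,-.0425,.008),(345.2,300.8)),("side",(x1,.0425,.008),(305.3,236.5)),("side",(x1,-.0425,.008),(345.2,236.5)),
    ("scene",(.106,.022,.008),(268.8,276.2)),("scene",(.09,.026,.112),(275.8,233)),("scene",tip,(242,187)),("side",tip,(324.2,142.5))]
def W(p,q):
    c,s=np.cos(p[2]),np.sin(p[2]); return np.array([p[0]+c*q[0]-s*q[1],p[1]+s*q[0]+c*q[1],q[2]])
def res(p): return np.concatenate([proj(n,W(p,q))-np.array(u) for n,q,u in obs(p[3])])
if __name__=="__main__":
    r=least_squares(res,[.54,.03,1.57,-.11],loss='soft_l1',diff_step=1e-3)
    p=r.x;print(p,np.degrees(p[2]));print(res(p).reshape(-1,2))
    # jar axis from its cap top centre & visible points
    for n,u in (("scene",(413/4+225,168/4+175)),("side",(103/2.857+285,293/2.857+135))):
        w=onplane(n,*u,.091); c,s=np.cos(p[2]),np.sin(p[2]); d=w[:2]-p[:2]; print(n,w,"fixture",c*d[0]+s*d[1],-s*d[0]+c*d[1])
E
python3 fit.py
```

```text
[ 0.55459163  0.01699697  1.5643888  -0.12034231] 89.63287552384655
[[-1.5  1.3]
 [ 3.3  0.7]
 [-9.2 -5. ]
 [ 9.4  1.8]
 [ 8.9 -1.1]
 [-3.9  0.3]
 [-4.6 -1.7]
 [ 2.1  6.7]
 [ 1.7  3. ]
 [ 0.7  5.6]
 [-6.2  0.5]]
scene [ 0.54106736 -0.02652486  0.091     ] fixture -0.04360759979759112 0.013245125628033054
side [ 0.54621888 -0.02728481  0.091     ] fixture -0.044334524960534145 0.008088842605334753
```

```bash
sed -i 's/return np.round(\(.*\),1)$/return np.array(\1)/' h.py; sed -i "s/,diff_step=1e-3//" fit.py; python3 fit.py
```

```text
[ 0.55097267  0.01227809  1.45056258 -0.11748821] 83.11111399846098
[[-0.81739406 -2.36975136]
 [-0.68649099 -1.42010336]
 [-2.0255424  -2.59681603]
 [-0.29967156  1.00732292]
 [-0.61174365  1.58747063]
 [ 0.40639467 -0.42393822]
 [-0.13586579 -0.22005126]
 [ 0.74807761  3.7324748 ]
 [ 0.51553331  0.8073612 ]
 [-0.37497727  1.69121774]
 [-0.04276724  1.14185866]]
scene [ 0.54106736 -0.02652486  0.091     ] fixture -0.039710907074847625 0.005179603280963396
side [ 0.54621888 -0.02728481  0.091     ] fixture -0.039847474563730986 -2.5876920100339e-05
```

```bash
cat >> h.py <<'E'
def shift(w,roll=0):
    s=status.observe(); R=cv2.Rodrigues(np.array(s['orientation'],float))[0]
    return np.round(R.T@(np.array(w)-s['eef_pos']),4)
def tooly():
    R=cv2.Rodrigues(np.array(status.observe()['orientation'],float))[0]; return np.degrees(np.arctan2(R[1,0],R[0,0]))
E
python3 - <<'E'
from h import *
print(onplane("side",348,188,0),onplane("side",323,170,0)); print(shift([.42,.02,.27]), tooly())
E
```

```text
[0.64684409 0.39392066 0.        ] [0.58987335 0.53429273 0.        ]
[-0.3735 -0.4818 -0.0313] 155.37429174221813
```

Call:
play_rows([
  {"xyz":[-0.035,-0.045,-0.008],"roll":0.158},
  {"xyz":[-0.07,-0.09,-0.016],"roll":0.316},
  {"xyz":[-0.105,-0.135,-0.024],"roll":0.474},
  {"xyz":[-0.14,-0.18,-0.031],"roll":0.632},
  {"xyz":[-0.175,-0.225,-0.031],"roll":0.79},
  {"xyz":[-0.21,-0.27,-0.031],"roll":0.948},
  {"xyz":[-0.245,-0.315,-0.031],"roll":1.106},
  {"xyz":[-0.28,-0.36,-0.031],"roll":1.262},
], fingers=0)

```text
time: 1.9
eef_pos: [0.3859, 0.168, 0.2701]
orientation: [2.356, 2.077, 0.002]
contact_force: [1.0, -0.0, -0.2]
gripper_width: 0.116
grip_force: 0.0
```

```bash
python3 - <<'E'
from h import *
print(tooly()); print(shift([.50,-.10,.28]))
R,t,f,cx,cy=cam("wrist"); s=status.observe(); print(s['eef_pos'],-R.T@t,R[2],f,s['gripper_width'])
E
```

```text
82.80353467464028
[-0.2516  0.1468 -0.0098]
[0.38593205 0.16801486 0.27013016] [0.39637923 0.25050586 0.41564767] [-0.03827453 -0.31666077 -0.94776633] 285.3662362319342 0.1163665853840921
```

Call:
play_rows([
  {"xyz":[-0.05,0.035,-0.01]},
  {"xyz":[-0.1,0.07,-0.02]},
  {"xyz":[-0.15,0.1,-0.03]},
  {"xyz":[-0.2,0.135,-0.03]},
  {"xyz":[-0.2,0.16,-0.03]},
  {"xyz":[-0.2,0.16,-0.03]},
  {"xyz":[-0.2,0.16,-0.03]},
], fingers=0)

```text
schema error: expected keys xyz, roll
```

```bash
python3 - <<'E'
from h import *
from fit import W
im=eyes.grab_frame("wrist"); cv2.imwrite("pics/w1.png",im[:,:,::-1])
for l in ("jar_mid","lever_push","pivot","fixture"):
    for d in eyes.spot_in("wrist",l)[:3]:
        w=toworld("wrist",d['point']); print(l,round(d['conf'],2),np.round(w,3),proj("wrist",w))
p=[.551,.0123,1.4506]; c=im[:,:,::-1].copy()
for q in [(-.1175,.0425,.008),(-.1175,-.0425,.008),(.1125,.0425,.008),(.1125,-.0425,.008),(.024,.0265,.038),(.024,-.0265,.038),(-.1,.0265,.022),(-.1,-.0265,.022),(.09,0,.112),(.106,.022,.12),(.106,-.022,.12)]:
    u=proj("wrist",W(p,q)); print(q,u); cv2.circle(c,tuple(np.int32(u)),2,(0,0,255),-1)
cv2.imwrite("pics/w1m.png",cv2.resize(c,(800,500)))
print(status.observe()['eef_pos'],tooly(),status.observe()['gripper_width'])
E
```

```text
jar_mid 0.96 [ 0.685 -0.078  0.044] [529.49492665 298.10009022]
jar_mid 0.76 [ 0.548 -0.009  0.061] [445.95929797 276.10901958]
jar_mid 0.54 [ 0.441 -0.009  0.009] [366.30145902 265.31065046]
lever_push 0.69 [0.558 0.135 0.164] [504.39736575 210.40346909]
pivot 0.67 [0.548 0.092 0.079] [453.04692196 220.1696975 ]
fixture 0.69 [0.553 0.094 0.082] [458.31488328 220.15779552]
(-0.1175, 0.0425, 0.008) [400.8135827  310.24689601]
(-0.1175, -0.0425, 0.008) [449.92977967 310.18085692]
(0.1125, 0.0425, 0.008) [414.76752932 181.39421497]
(0.1125, -0.0425, 0.008) [472.44083242 181.32640972]
(0.024, 0.0265, 0.038) [425.76162897 244.82284571]
(0.024, -0.0265, 0.038) [461.74336639 244.77755061]
(-0.1, 0.0265, 0.022) [413.63561907 307.29674242]
(-0.1, -0.0265, 0.022) [445.47606549 307.25405382]
(0.09, 0, 0.112) [478.07440039 223.23340368]
(0.106, 0.022, 0.12) [464.56959008 212.78419913]
(0.106, -0.022, 0.12) [504.24329168 212.73592011]
[0.3858582  0.16988656 0.26997246] 83.05747212466856 0.00530416900236055
```

View pics/w1m.png

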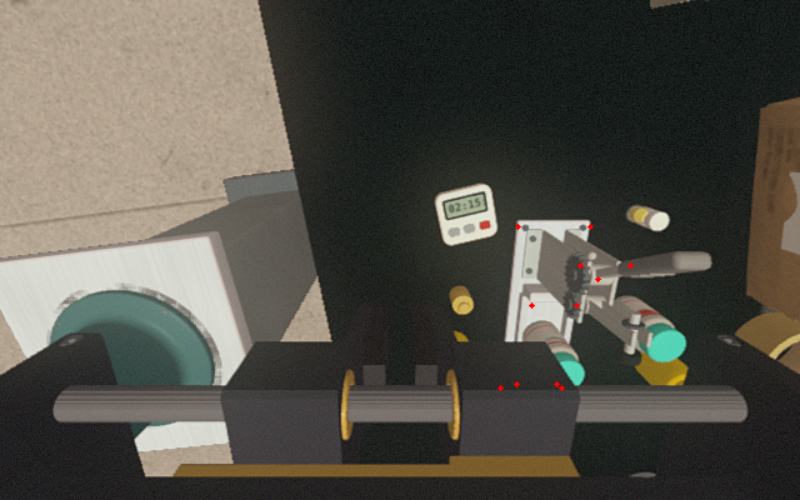

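```bash
python3 - <<'E'
from h import *
from fit import W
p=[.551,.0123,1.4506]
for q in [(-.09,0,.27),(-.09,0,.16)]: w=W(p,q); print(w,shift(w))
E
```

```text
[ 0.54020836 -0.07705066  0.27      ] [-2.265e-01  1.831e-01 -2.000e-04]
[ 0.54020836 -0.07705066  0.16      ] [-0.2266  0.183   0.1098]
```

Call:
play_rows([
  {"xyz":[-0.045,0.037,0],"roll":0},
  {"xyz":[-0.09,0.074,0],"roll":0},
  {"xyz":[-0.135,0.11,0],"roll":0},
  {"xyz":[-0.18,0.147,0],"roll":0},
  {"xyz":[-0.2265,0.183,0],"roll":0},
  {"xyz":[-0.2265,0.183,0.05],"roll":0},
  {"xyz":[-0.2265,0.183,0.08],"roll":0},
  {"xyz":[-0.2265,0.183,0.08],"roll":0},
], fingers=0)

```text
time: 3.15
eef_pos: [0.5384, -0.075, 0.1863]
orientation: [-2.344, -2.083, 0.006]
contact_force: [0.8, 0.2, 0.0]
gripper_width: 0.006
grip_force: 0.0
```

```bash
python3 - <<'E'
from h import *
from fit import W
im=eyes.grab_frame("wrist"); c=im[:,:,::-1].copy(); cv2.imwrite("pics/w2.png",c)
for l in ("jar_mid","lever_push","pivot","fixture"):
    for d in eyes.spot_in("wrist",l)[:2]:
        w=toworld("wrist",d['point']); print(l,round(d['conf'],2),np.round(w,3),proj("wrist",w))
p=[.551,.0123,1.4506]
for q in [(.1125,.0425,.008),(.1125,-.0425,.008),(.024,.0265,.038),(.024,-.0265,.038),(-.04,.0,.091),(.09,0,.112),(.106,.022,.12),(.106,-.022,.12)]:
    u=proj("wrist",W(p,q)); cv2.circle(c,tuple(np.int32(u)),2,(0,0,255),-1)
s=status.observe()
for k in (.0,): cv2.circle(c,tuple(np.int32(proj("wrist",s['eef_pos']))),3,(0,255,0),-1)
cv2.imwrite("pics/w2m.png",cv2.resize(c,(800,500)))
print(s['eef_pos'],tooly(),s['gripper_width'],s['contact_force'])
E
```

```text
jar_mid 0.86 [ 0.695 -0.082  0.081] [485.60375772 185.94346922]
jar_mid 0.64 [ 0.546 -0.022  0.095] [317.30573757 141.63023833]
pivot 0.92 [0.552 0.031 0.013] [316.96333847  79.91571456]
fixture 0.73 [0.557 0.03  0.014] [320.87422     79.42721734]
[ 0.54168011 -0.07669942  0.19190324] 83.15326351456197 0.007835733243785545 [0.59067515 0.70901529 0.63379642]
```

View pics/w2m.png

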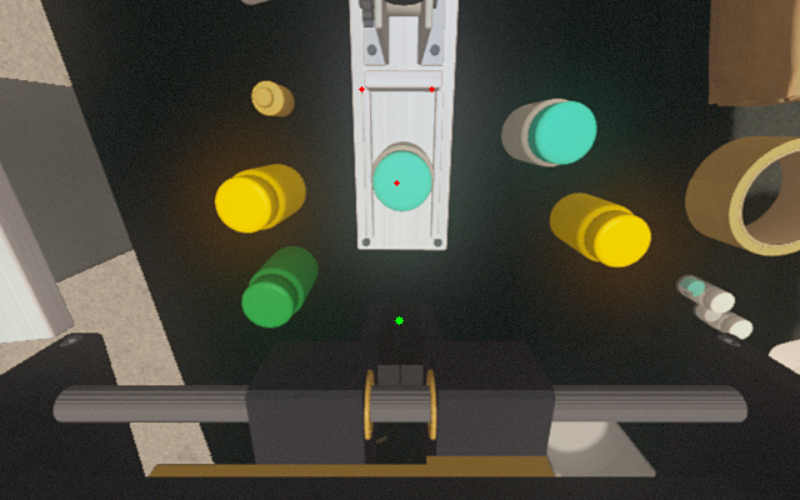

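The wrist view shows the teal-capped jar in the channel at (403,180), the stop edge at v≈88 and the fingers at u≈399. The channel's centre line is about 2 mm to the right of the tool. I'm lowering behind the jar.

Call:
play_rows([
  {"xyz":[0,0.002,0.03],"roll":0},
  {"xyz":[0,0.002,0.06],"roll":0},
  {"xyz":[0,0.002,0.09],"roll":0},
  {"xyz":[0,0.002,0.12],"roll":0},
  {"xyz":[0,0.002,0.14],"roll":0},
  {"xyz":[0,0.002,0.152],"roll":0},
  {"xyz":[0,0.002,0.152],"roll":0},
  {"xyz":[0,0.002,0.152],"roll":0},
], fingers=0)

```text
time: 4.4
eef_pos: [0.5433, -0.0777, 0.039]
orientation: [2.35, 2.082, 0.002]
contact_force: [-0.2, 0.1, -0.3]
gripper_width: 0.005
grip_force: 0.0
```

```bash
python3 - <<'E'
from h import *
im=eyes.grab_frame("wrist"); cv2.imwrite("pics/w3.png",im[:,:,::-1]); im=eyes.grab_frame("side"); cv2.imwrite("pics/s3.png",im[:,:,::-1])
a=cv2.imread("pics/w3.png");b=im[130:330,240:440,::-1]
cv2.imwrite("pics/m3.png",np.hstack([cv2.resize(a[60:340,180:460],(400,400)),cv2.resize(b,(400,400))]))
s=status.observe(); print(s['eef_pos'],s['contact_force'])
E
```

```text
[ 0.54319525 -0.07767284  0.03900559] [ 0.5593206  -0.02464721  0.48322269]
```

View pics/m3.png

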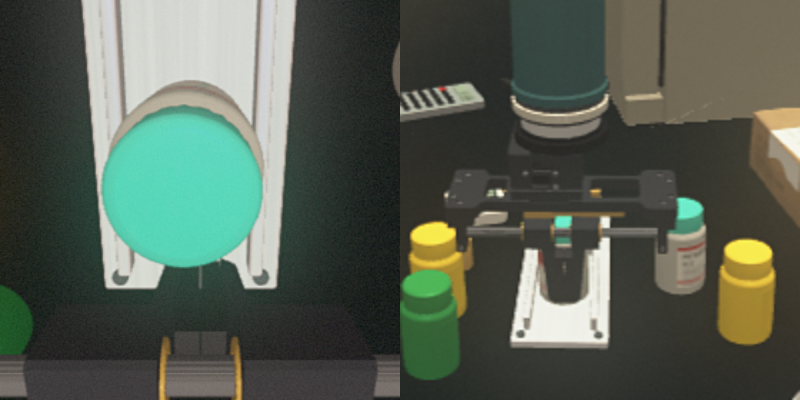

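The fingers are down in the channel behind the jar and centred (finger seam at (200,270), plate corners at (120,278) and (262,278)). Pushing now.

Call:
play_rows([
  {"xyz":[0.005,0,0],"roll":0},
  {"xyz":[0.01,0,0],"roll":0},
  {"xyz":[0.015,0,0],"roll":0},
  {"xyz":[0.02,0.0,0],"roll":0},
  {"xyz":[0.025,0.0,0],"roll":0},
  {"xyz":[0.03,0.0005,0],"roll":0},
  {"xyz":[0.035,0.0005,0],"roll":0},
  {"xyz":[0.04,0.0005,0],"roll":0},
], fingers=0)

```text
time: 5.5
eef_pos: [0.5474, -0.0377, 0.0377]
orientation: [2.352, 2.083, -0.0]
contact_force: [-0.5, -1.7, 0.3]
gripper_width: 0.006
grip_force: 0.8
```

Call:
play_rows([
  {"xyz":[0.003,0,0],"roll":0},
  {"xyz":[0.006,0,0],"roll":0},
  {"xyz":[0.009,0,0],"roll":0},
  {"xyz":[0.009,0,0],"roll":0},
], fingers=0)

```text
time: 6.0
eef_pos: [0.5485, -0.0286, 0.0376]
orientation: [-2.351, -2.083, -0.0]
contact_force: [0.2, -1.0, -0.3]
gripper_width: 0.006
grip_force: 0.4
```

Call:
play_rows([
  {"xyz":[0.002,0,0],"roll":0},
  {"xyz":[0.004,0,0],"roll":0},
  {"xyz":[0.005,0,0],"roll":0},
], fingers=0)

```text
time: 6.38
eef_pos: [0.5491, -0.0239, 0.0377]
orientation: [2.352, 2.083, -0.0]
contact_force: [-0.9, -1.7, 0.9]
gripper_width: 0.006
grip_force: 0.9
```

Call:
play_rows([
  {"xyz":[0.001,0,0],"roll":0},
  {"xyz":[0.002,0,0],"roll":0},
], fingers=0)

```text
time: 6.62
eef_pos: [0.5493, -0.0219, 0.0377]
orientation: [-2.352, -2.083, 0.0]
contact_force: [-0.5, -1.9, 1.7]
gripper_width: 0.004
grip_force: 0.8
```

Call:
play_rows([
  {"xyz":[0.001,0,0],"roll":0},
  {"xyz":[0.0015,0,0],"roll":0},
], fingers=0)

```text
time: 6.88
eef_pos: [0.5495, -0.0204, 0.0377]
orientation: [-2.352, -2.083, 0.0]
contact_force: [-0.6, -1.0, 0.1]
gripper_width: 0.003
grip_force: 0.8
```

Call:
play_rows([
  {"xyz":[0.001,0,0],"roll":0},
  {"xyz":[0.002,0,0],"roll":0},
], fingers=0)

```text
time: 7.12
eef_pos: [0.5498, -0.0184, 0.0377]
orientation: [-2.352, -2.083, 0.0]
contact_force: [-1.4, -2.7, 1.1]
gripper_width: 0.005
grip_force: 0.8
```

Call:
play_rows([
  {"xyz":[0.001,0,0],"roll":0},
  {"xyz":[0.0015,0,0],"roll":0},
], fingers=0)

```text
time: 7.38
eef_pos: [0.55, -0.0169, 0.0377]
orientation: [2.352, 2.083, 0.0]
contact_force: [-1.2, -1.7, 1.8]
gripper_width: 0.003
grip_force: 0.8
```

Call:
play_rows([
  {"xyz":[0.001,0,0],"roll":0},
  {"xyz":[0.002,0,0],"roll":0},
], fingers=0)

```text
time: 7.62
eef_pos: [0.5501, -0.0162, 0.0378]
orientation: [2.349, 2.083, -0.003]
contact_force: [-1.5, -9.7, 1.4]
gripper_width: 0.004
grip_force: 4.6
```

```bash
python3 - <<'E'
from h import *
a=eyes.grab_frame("wrist")[:,:,::-1]; b=eyes.grab_frame("scene")[180:300,240:360,::-1]
cv2.imwrite("pics/m4.png",np.hstack([cv2.resize(a[0:300,170:470],(400,400)),cv2.resize(b,(400,400))]))
s=status.observe(); print(s['eef_pos'],s['contact_force'])
E
```

```text
[ 0.55008765 -0.01631882  0.03776992] [-2.04301268 -6.56681855  1.16976162]
```

View pics/m4.png

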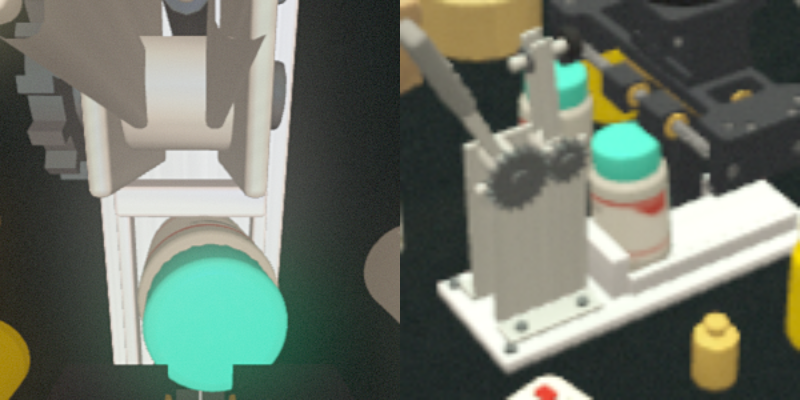

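Force rose to about 9.7 N, and the picture shows the jar's foot against the stop block at crop (190,212) and (640,250). The jar is home. Backing off and going up and over to the lever.

Call:
play_rows([
  {"xyz":[-0.01,0,0],"roll":0},
  {"xyz":[-0.03,0,0],"roll":0},
  {"xyz":[-0.03,0,-0.05],"roll":0},
  {"xyz":[-0.03,0,-0.11],"roll":0},
  {"xyz":[-0.03,0,-0.17],"roll":0},
  {"xyz":[-0.03,0,-0.23],"roll":0},
  {"xyz":[-0.03,0,-0.23],"roll":0},
  {"xyz":[-0.03,0,-0.23],"roll":0},
], fingers=0)

```text
time: 8.72
eef_pos: [0.5462, -0.0454, 0.2674]
orientation: [-2.352, -2.082, -0.0]
contact_force: [0.4, 0.9, -0.6]
gripper_width: 0.008
grip_force: 0.0
```

```bash
python3 - <<'E'
from h import *
from fit import W
a=eyes.grab_frame("wrist")[:,:,::-1]; eyes.grab_frame("side")
p=[.555,.016,1.4506]
for n in("wrist","side"):
  for l in ("lever_push","jar_mid"):
    for d in eyes.spot_in(n,l)[:2]:
        w=toworld(n,d['point']); print(n,l,round(d['conf'],2),np.round(w,3),proj(n,w))
L=np.radians(63);t=W(p,(.09+.088*np.cos(L)-.006*np.sin(L),0,.112+.088*np.sin(L)+.006*np.cos(L))); print("expected push",t,proj("wrist",t))
c=a.copy(); 
for q in [(.024,.0265,.038),(.024,-.0265,.038),(.043,.022,.12),(.043,-.022,.12),(0,0,.091)]: cv2.circle(c,tuple(np.int32(proj("wrist",W(p,q)))),2,(0,0,255),-1)
cv2.circle(c,tuple(np.int32(proj("wrist",t))),3,(255,0,0),-1)
cv2.imwrite("pics/w5.png",cv2.resize(c,(800,500)))
print(shift(W(p,(.100,0,.268))),shift(W(p,(.100,0,.193))),status.observe()['eef_pos'],tooly())
E
```

```text
wrist lever_push 0.73 [0.556 0.111 0.126] [310.9023594   15.35978992]
wrist jar_mid 0.97 [0.549 0.017 0.089] [316.80634531 125.46297583]
wrist jar_mid 0.8 [ 0.439 -0.022  0.078] [228.74218008 169.39156784]
side lever_push 0.57 [0.564 0.126 0.169] [323.64528821 165.94613792]
side jar_mid 0.92 [ 0.7   -0.106  0.056] [415.42617091 273.6568757 ]
side jar_mid 0.88 [ 0.552 -0.005  0.057] [323.9258129  247.57451602]
expected push [0.56994104 0.13970611 0.19313252] [322.56791545 -73.57187862]
[ 0.1614  0.0018 -0.0022] [0.1614 0.002  0.0728] [ 0.54573828 -0.04474549  0.26583718] 83.06495903693123
```

View pics/w5.png

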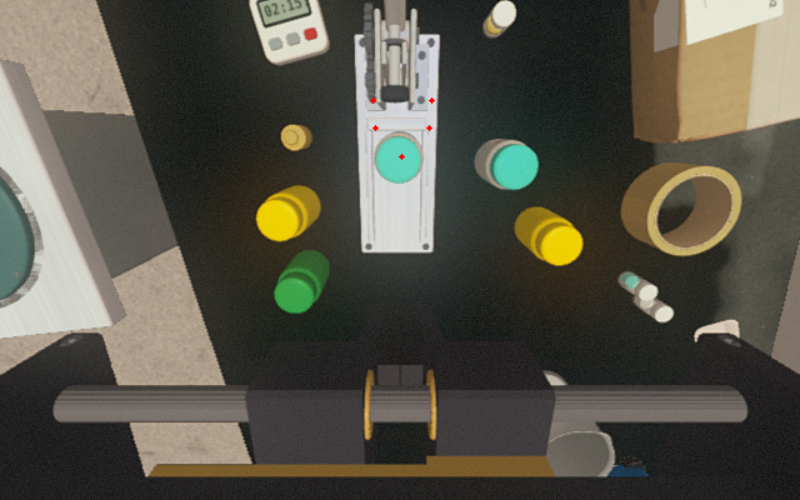

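The jar stands upright at the stop (cap at (398,158)), and the clamp and channel line up with u≈398, so no lateral shift is needed.

Call:
play_rows([
  {"xyz":[0.045,0,0],"roll":0},
  {"xyz":[0.09,0,0],"roll":0},
  {"xyz":[0.13,0,0],"roll":0},
  {"xyz":[0.161,0,0],"roll":0},
  {"xyz":[0.161,0,0.02],"roll":0},
  {"xyz":[0.161,0,0.05],"roll":0},
  {"xyz":[0.161,0,0.073],"roll":0},
  {"xyz":[0.161,0,0.073],"roll":0},
], fingers=0)

```text
time: 10.02
eef_pos: [0.5633, 0.1136, 0.1906]
orientation: [-2.35, -2.08, 0.01]
contact_force: [-0.2, -0.9, 0.4]
gripper_width: 0.006
grip_force: 0.0
```

```bash
python3 - <<'E'
from h import *
b=eyes.grab_frame("scene")[130:290,210:370,::-1];a=eyes.grab_frame("side")[100:260,240:400,::-1]
cv2.imwrite("pics/m6.png",np.hstack([cv2.resize(a,(400,400)),cv2.resize(b,(400,400))]))
s=status.observe(); print(s['eef_pos'],s['contact_force'])
E
```

```text
[0.5656742  0.11422787 0.19412538] [1.24573399 0.97332304 0.51476372]
```

View pics/m6.png

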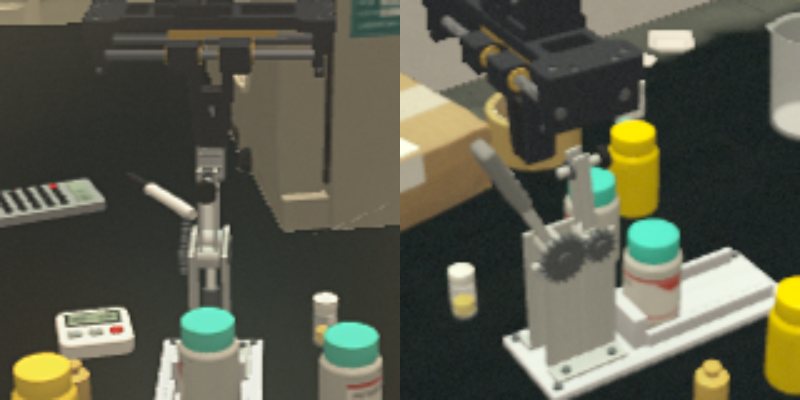

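The fingers (side crop (210,120), scene crop (535,140)) are between the arm and the lever grip, in line with it. Now I push along the arc.

Call:
play_rows([
  {"xyz":[0.0155,0,0],"roll":0},
  {"xyz":[0.021,0,0.0028],"roll":0},
  {"xyz":[0.0265,0,0.0055],"roll":0},
  {"xyz":[0.0315,0,0.009],"roll":0},
  {"xyz":[0.0365,0,0.0125],"roll":0},
], fingers=0)

```text
time: 10.75
eef_pos: [0.5714, 0.1509, 0.1839]
orientation: [2.348, 2.082, 0.001]
contact_force: [-0.2, -5.6, 2.1]
gripper_width: 0.007
grip_force: 2.8
```

Call:
play_rows([
  {"xyz":[0.0045,0,0.004],"roll":0},
  {"xyz":[0.009,0,0.0085],"roll":0},
  {"xyz":[0.013,0,0.013],"roll":0},
  {"xyz":[0.0165,0,0.018],"roll":0},
  {"xyz":[0.02,0,0.023],"roll":0},
  {"xyz":[0.023,0,0.0285],"roll":0},
  {"xyz":[0.028,0,0.04],"roll":0},
  {"xyz":[0.03,0,0.05],"roll":0},
], fingers=0)

```text
time: 11.75
eef_pos: [0.5734, 0.1814, 0.1308]
orientation: [-2.351, -2.083, 0.002]
contact_force: [-0.4, -0.1, -0.1]
gripper_width: 0.006
grip_force: 0.0
```

```bash
python3 - <<'E'
from h import *
b=eyes.grab_frame("scene")[130:290,210:370,::-1];a=eyes.grab_frame("side")[100:260,240:400,::-1]
cv2.imwrite("pics/m7.png",np.hstack([cv2.resize(a,(400,400)),cv2.resize(b,(400,400))]))
s=status.observe(); print(s['eef_pos'],s['contact_force'])
E
```

```text
[0.57248872 0.180962   0.12989416] [ 0.27964108 -0.65668291 -0.0965452 ]
```

View pics/m7.png

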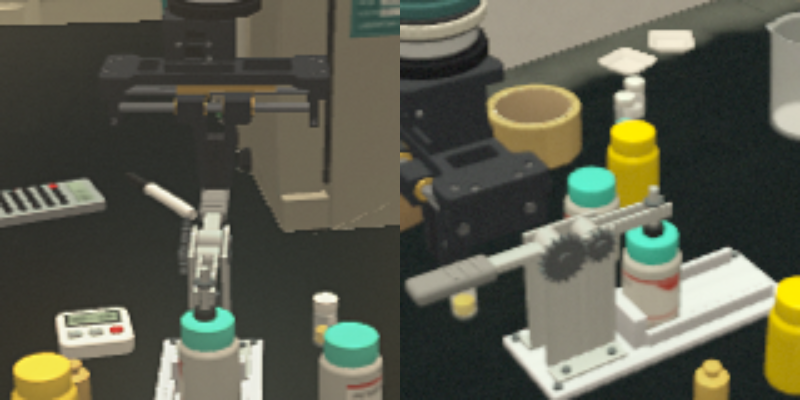

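The lever is level (scene crop (450,275)) and the foot sits on the cap (650,235). No force is left on the tool. I'll retreat straight up and hand in.

Call:
play_rows([
  {"xyz":[0,0,-0.03],"roll":0},
  {"xyz":[0,0,-0.07],"roll":0},
  {"xyz":[0,0,-0.11],"roll":0},
  {"xyz":[0,0,-0.14],"roll":0},
  {"xyz":[0,0,-0.14],"roll":0},
  {"xyz":[0,0,-0.14],"roll":0},
], fingers=0)

```text
time: 12.6
eef_pos: [0.5734, 0.1808, 0.2707]
orientation: [-2.351, -2.082, 0.003]
contact_force: [-0.7, -0.6, -0.0]
gripper_width: 0.006
grip_force: 0.0
```

```bash
python3 - <<'E'
from h import *
s=status.observe(); print(s['eef_pos'],s['contact_force'],s['time']); print(manip.close_job())
E
```

```text
[0.57338856 0.1807851  0.27072207] [-0.71334124 -0.60763824 -0.03339467] 12.6
the job is handed in; nothing more can be done
None
```

The jar is home against the stop and the clamp lever is locked with the rubber foot on the cap; I saw nothing else disturbed, and I handed the job in at 12.6 s with the arm clear (no verdict was returned).

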